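Clamp an embossed block in the screw jack to the first click

TASK

Clamp the longer of the two brass-faced blocks in the screw jack, ready for chasing: unlock the jack by pulling its lock lever right over to the loading side, then lay the block flat and straight on the platform with its plain end run in under the bridge as far as the back stop, and let go of it. Wind the crank clockwise until the platform has pressed the block up against the bridge and the crank's slip clutch gives its first click; stop there, before a second click, and let go. Finally throw the lock lever right over to the back-stop side again, leaving the other tools and the short block where they lie.

Things in the scene. Friction and masses are not known exactly. Their poses are not given: they have to be found in the camera images.
- jack: fixed grey screw jack, base plate 230 x 360 x 12 mm. Origin on the table plane under the middle of the platform; x points from the open loading side (roughly facing the robot) to the back stop, y to the crank column (68 mm thick, 113 mm high, at y 165 mm), z up. A gear casing 36 mm high joins column and platform. All jack x, y, z below are in this frame
- bridge: fixed steel bar over the platform, 50 x 146 x 18 mm (x, y, z), jack x 30 to 80 mm. Origin at the middle of its underside, 106 mm above the table; top at 124 mm. Carried by two 20 mm square posts at jack x 55, y +-62 mm
- back_stop (a point): middle of the loading-side face of the back stop, an upright plate 60 mm wide (y) reaching z 106 mm, under the far edge of the bridge; at jack x 85, y 0, z 75 mm
- platform_top (a point): middle of the top face of the jack's steel platform (jack x -75 to 80 mm, y -45 to 45 mm, 12 mm thick). It goes straight up when the crank is wound; 58 to 66 mm above the table at the start
- block: the block to clamp: 160 x 56 x 30 mm (x, y, z) wood with a brass sheet on top, 0.5 to 1 kg. Origin at the centre of its underside; x points to its plain end (the last 60 mm of the top are bare, smooth brass); the other 100 mm bear the embossed border and medallion (up to 4 mm high), which stay outside the bridge
- block_plain_end (a point): middle of the block's plain end face, 15 mm above its underside, 80 mm from its centre along x
- lock (a joint): lock lever: steel rod with a round 26 mm knob, swings along jack x about a pivot at jack x -35, y -118, z 34 mm (on a 70 x 50 mm block), knob centre 90 mm from it. 0 = unlocked, leaning 0.6 rad to the loading side; 0.6 upright; 1.2 = locked, leaning 0.6 rad to the back-stop side; firm stops at both ends. Starts at 1.0 to 1.2. Stays where left; needs about 1 N at the knob
- lock_tip (a point): centre of the lock lever's round knob
- crank_axis (a point): point on the crank's vertical axis at the top of the notched steel disc, 125 mm above the table
- handle_grip (a point): on the axis of the crank's upright wooden handle, at the height to grip it: 27 mm thick, 61 mm long, 141 to 202 mm above the table, 75 mm from the crank axis. It spins freely on the crank arm, so the gripper need not turn as it goes round. The crank can go all the way round; nothing on the jack beside it is higher than its arm (140 mm)
- screw (a joint): angle of the notched disc and lead screw under the crank; grows clockwise from above and lifts the platform 20 mm a turn (3.18 mm per rad). Starts between 0 and 2.5; the block meets the bridge near 5.7 and the click comes about 1 rad later (the platform sits on stiff springs). Turning it takes about 0.3 N m (4 N at the handle); let go, it stays, or runs back up to 0.6 rad under load
- clutch (a joint): how far the crank has slipped clockwise past the notched disc. About 0 while the screw turns. At the set torque (0.56 N m, 7.5 N at the handle) it gives way: resistance peaks near 0.2, falls through 0.39 (the first click) to a low of about 4 N near 0.6 (stop there), and climbs again to the second click at 1.18. It stays where left. Crank arm's angle = screw + clutch
- short_block: a similar block, 105 x 56 x 30 mm, origin at the centre of its underside: not to be used, leave it
- punch_a: steel punch 120 mm long, 14 mm thick, lying on the table; leave it
- punch_b: steel punch 100 mm long, 16 mm thick, lying on the table; leave it
- punch_c: steel punch 130 mm long, 12 mm thick, lying on the table; leave it
- hammer: hammer 260 mm long, lying beside the jack; leave it
- dish: small brass bowl, 110 mm across, 35 mm high; leave it
Mind the look-alikes: they are no part of the job. What is shaped like the block but purple or red is not meant.

How it is judged:
On the way, in this order (a step that is already met when the one before it is completed fails the run):
1. the lock lever is pulled over to the loading side (within 0.2 rad of the stop) (value of joint lock below 0.2 rad), for 0.1 s.
2. the long block lies on the platform, plain end under the bridge at the back stop, let go (x of block_plain_end in the frame of jack between 0.068 and 0.092 m and y of block_plain_end in the frame of jack between -0.018 and 0.018 m and angle between the x axis of block and the x axis of jack, either way round below 0.15 rad and angle between block's own z axis and vertical below 0.08 rad and z of block in the frame of platform_top between -0.006 and 0.006 m and contact force between the fingers and block below 0.1 N and value of joint clutch below 0.3 rad), for 0.2 s.
3. the crank has clicked once with the block pressed against the bridge (x of block_plain_end in the frame of jack between 0.068 and 0.092 m and y of block_plain_end in the frame of jack between -0.018 and 0.018 m and angle between the x axis of block and the x axis of jack, either way round below 0.15 rad and angle between block's own z axis and vertical below 0.08 rad and z of block in the frame of platform_top between -0.006 and 0.006 m and value of joint clutch between 0.4 and 1.15 rad and contact force between block and bridge above 8 N and value of joint lock below 0.3 rad), for 0.1 s.
4. the lock lever is thrown back to the back-stop side (value of joint lock above 1 rad and value of joint clutch between 0.4 and 1.15 rad), for 0.1 s.
At the end, for the whole second after the job is handed in: Long block flat on the platform (6 mm), plain end face 68 to 92 mm along jack x, within 18 mm sideways, straight within 0.15 rad, level within 0.08, pressed on the bridge with over 8 N, at rest; clutch clicked once (0.4 to 1.15, under 0.1 rad/s); lock lever past 1.0 rad (all of step 4 and x of block_plain_end in the frame of jack between 0.068 and 0.092 m and y of block_plain_end in the frame of jack between -0.018 and 0.018 m and angle between the x axis of block and the x axis of jack, either way round below 0.15 rad and angle between block's own z axis and vertical below 0.08 rad and z of block in the frame of platform_top between -0.006 and 0.006 m and contact force between block and bridge above 8 N and linear speed of block below 0.01 m/s and velocity of joint clutch below 0.1 rad/s); the robot touches nothing.
It fails at once if the clutch clicks a second time (value of joint clutch above 1.18 rad).
It fails at once if the clutch clicks without the block pressed between platform and bridge (value of joint clutch above 0.38 rad and not (contact force between block and bridge above 8 N)).
It fails at once if the other block or a tool lying about is moved by more than 30 mm (distance of any of short_block, punch_a, punch_b, punch_c, hammer, dish from where it was at the start of the episode above 0.03 m).
It also fails if it takes over 72 s, if anything falls off the work surface, if the arm or the gripper's body presses on something with over 40 N, if the wrist force passes 120 N, or if a joint passes its speed limit or range.

ROBOT

A 6-joint arm with a two-finger parallel gripper is mounted at the origin on the work surface. World frame = base frame: x ahead of the robot, y to its left, z up, the work surface at z = 0. Lengths are in m, angles in rad, forces in N, time in s.
With the tool pointing down it reaches from about 0.325 to 1 m from the base axis. Payload 5.1 kg.
Tool frame: the origin (TCP) lies at the very end of the fingers, on their centre line; the grasp point (between the pads) lies 19 mm behind it; z points along the fingers, y is the line along which they close (so a half turn about z gives the same grasp; the last joint's range is limited). The gripper opens to 85 mm and grips with 20 to 120 N. Pads are 22 mm wide; open, the fingers measure 114 mm over their backs; the gripper's body (76 mm by 85 mm) begins 54 mm behind the grasp point. The pads swing forward as they close: fully open they stand 13 mm farther back than shut.
Start: joints at [1.259, 0.124, 1.65, -0, 1.367, -0.083], TCP at [0.147, 0.633, 0.231] pointing down, gripper open.
Joint ranges: [-2.61, 2.61], [-1.02, 2.33], [0.03, 2.71], [-1.35, 4.49], [0.32, 2.68], [-2.91, 2.91]. Speed limits (rad/s): [2.57, 2.57, 3.14, 3.14, 3.14, 3.14].

INTERFACE

Orientations are given as a unit quaternion [x, y, z, w].
In Python, from cell import monitor, imaging, manip gives the robot as it stands.
- The arm moves only by the tool jog_arm, never from a script. Its argument "moves" is a list that holds one entry, the list of rows, each a list of 5 numbers: the shift along the tool's x, y, z in cm, then the turn about the tool's z in rad, then the finger opening in cm, from 0 to 8.54. A call has 1 to 12 rows; each row shifts and turns the commanded pose from where the row before left it, along the tool's axes as they then stand; what a row does not reach is not made up. A row lasts 1/12 s, in which the tool goes at most 41.7 mm and 7.16 degrees, less where a joint would pass 70% of its speed; a pose out of reach is approached as far as the arm can. A call with a gripper value outside its range is refused whole. The fingers move at their own pace and stop on an object; the grip force is fixed at half the most. Time passes only in rows, so rows that do not move let the fingers close. It gives the time, the measured TCP pose, the force, the opening and the grip force at its end, in the units of the state.
- monitor.state(): the state, without advancing time (a new reading comes with each control period).
- imaging.camera(name): name is "scene" or "top" or "wrist"; returns a dict with "frame" (384x512x3 uint8, red, green, blue), "camera_matrix" (3x3 intrinsics, pixels), "D" ([k1, k2, p1, p2, k3] as OpenCV has them; the pictures are not rectified), "R" (3x3) and "t" (3): a world point X has camera coordinates R X + t. Camera axes: x right, y down, z forward; pixel columns grow to the right and rows downward; lengths in m; the calibration is good to about 2 mm. A picture is of the moment at which its call begins. There is no depth.
- manip.hand_in(): hands the job in; it is judged then, once.
The state is a dict: "clock": time; "joint_positions": joint angles; "qvel": joint speeds; "joint_efforts": joint torques, N m; "tcp_pos": TCP position; "eef_rot": TCP orientation; "contact_force": force on the tool from outside, world axes, zero at the start; "wrist_torque": the same for the moment, N m; "grip_width": finger opening in m; "finger_force": force on a finger pad.
Only numpy, scipy, OpenCV 4.12 (cv2) and the standard library are available. Lean on these libraries where they do the work, as an engineer would, in place of code of your own. Each camera call takes 0.05 s, during which the arm holds its last target. There are 200 camera calls.

## Working session

There is one attempt and no reset: what is moved stays moved. The work goes in short steps, Python scripts to look and compute and a tool call to move; the robot and the scene stay as the last step left them, time stands still between calls to the robot, and variables do not carry over. Pictures are saved under pics/ and viewed, at most 10 in all, crops included, and the job is handed in when it is done.

Besides the shell and the picture viewer there is one more tool, called after ">>>" by a JSON object that holds its "api" and its "payload". jog_arm: Moves the arm, as the interface text tells. Its arguments: {"type":"object","properties":{"moves":{"type":"array","items":{"type":"array","items":{"type":"array","items":{"type":"number"}}}}},"required":["moves"]}

```bash
ls; mkdir -p pics
cat > h.py <<'E'
import numpy as np, cv2
from cell import monitor, imaging, manip
def cam(n):
    c=imaging.camera(n); return {k:(np.array(v) if k!='frame' else v) for k,v in c.items()}
def save(c,f): cv2.imwrite('pics/'+f,cv2.cvtColor(c['frame'],cv2.COLOR_RGB2BGR))
def ray(c,p):
    u=cv2.undistortPoints(np.array([[p]],float),c['camera_matrix'],c['D'])[0,0]
    d=c['R'].T@np.array([u[0],u[1],1]); return -c['R'].T@c['t'],d/np.linalg.norm(d)
def onz(c,p,z):
    o,d=ray(c,p); return o+d*(z-o[2])/d[2]
def tri(c1,p1,c2,p2):
    o1,d1=ray(c1,p1);o2,d2=ray(c2,p2)
    s=np.linalg.lstsq(np.c_[d1,-d2],o2-o1,rcond=None)[0]
    a=o1+s[0]*d1;b=o2+s[1]*d2; return (a+b)/2,np.linalg.norm(a-b)
def proj(c,X):
    return cv2.projectPoints(np.array(X,float).reshape(-1,3),cv2.Rodrigues(c['R'])[0],c['t'],c['camera_matrix'],c['D'])[0][:,0]
E
python3 - <<'E'
from h import *
import pickle
cs={n:cam(n) for n in('scene','top','wrist')}
pickle.dump(cs,open('c0.pkl','wb'))
for n,c in cs.items(): save(c,n+'0.png'); print(n,-c['R'].T@c['t'],c['R'][2])
print(monitor.state())
E
```

```text
pics
scene [ 1.22186279 -0.16039707  1.33714601] [-0.50101485  0.0438292  -0.86432813]
top [ 0.2617076  -0.10479079  1.47415269] [ 0.18822851  0.00944179 -0.98207987]
wrist [0.07574943 0.64987084 0.37322186] [ 0.27947489 -0.06766676 -0.95776563]
{'clock': 0.15, 'joint_positions': array([ 1.25941001e+00,  1.24319061e-01,  1.65139908e+00,  2.36734264e-05,
        1.36749022e+00, -8.25803538e-02]), 'qvel': array([-0.0016347 , -0.00346976, -0.00270782, -0.00106951, -0.00053569,
        0.00031917]), 'joint_efforts': array([ 1.95555564e-03, -4.24230945e+01, -3.66012740e+01, -4.71697570e-05,
        4.73590015e-03, -1.46153570e-05]), 'tcp_pos': array([0.14728922, 0.63259131, 0.23033593]), 'eef_rot': array([ 1.14155940e-01,  9.93462515e-01, -7.89965478e-04, -1.69474023e-04]), 'contact_force': array([ 0.14690093,  1.48321081, -0.11618933]), 'wrist_torque': array([-0.05027426,  0.0454387 , -0.03965029]), 'finger_force': 0.0, 'grip_width': 0.08537311640773743}
```

View pics/top0.png

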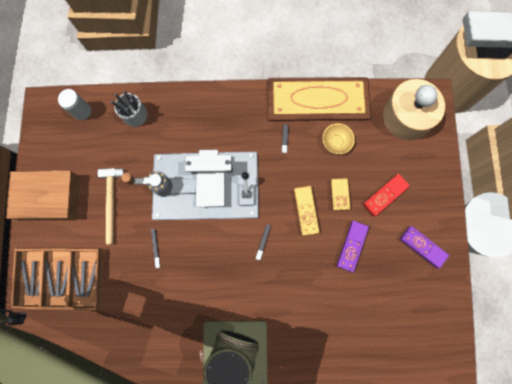

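View pics/scene0.png

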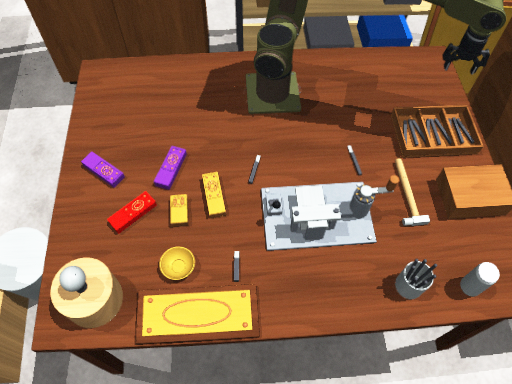

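Top view: the yellow candidates are the long block at (306,211), the short block at (341,194), the framed plaque at (318,98) and the bowl at (339,139). The red block is at (386,194), and the purple ones are at (353,246) and (425,247). The description fits the one at (306,211). The jack is at (207,185), lock knob near (245,176), and crank at (158,182). One close crop of block and jack to check.

Run:
```python
from h import *
import pickle
cs=pickle.load(open('c0.pkl','rb'))
t=cs['top']['frame'][135:255,110:370]; s=cs['scene']['frame'][135:255,150:410]
im=np.vstack([cv2.resize(x,None,fx=3,fy=2.5*1,interpolation=3) if 0 else cv2.resize(x[:, :],(650,300),interpolation=cv2.INTER_CUBIC) for x in (t,s)])
cv2.imwrite('pics/crop.png',im[:,:,::-1])
def yel(c,roi):
    h=cv2.cvtColor(c['frame'],cv2.COLOR_RGB2HSV); m=cv2.inRange(h,(18,120,110),(34,255,255))
    k=np.zeros_like(m); x0,y0,x1,y1=roi; k[y0:y1,x0:x1]=m[y0:y1,x0:x1]
    k=cv2.morphologyEx(k,cv2.MORPH_CLOSE,np.ones((7,7)))
    ct=max(cv2.findContours(k,0,2)[0],key=cv2.contourArea); return ct
for n,roi in(('top',(285,175,325,245)),('scene',(196,165,232,222))):
    ct=yel(cs[n],roi); r=cv2.minAreaRect(ct); print(n,r,cv2.boxPoints(r).round(1).tolist())
    P=np.array([onz(cs[n],p,0.03)[:2] for p in cv2.boxPoints(r)]); print(P.round(4).tolist(), P.mean(0))
```

```text
top ((306.57196044921875, 210.39599609375), (48.209625244140625, 17.441329956054688), 79.69515228271484) [[293.70001220703125, 188.1999969482422], [310.79998779296875, 185.10000610351562], [319.5, 232.60000610351562], [302.29998779296875, 235.6999969482422]]
[[0.5358, -0.2039], [0.5457, -0.262], [0.3856, -0.2853], [0.3762, -0.2283]] [ 0.46082779 -0.24486505]
scene ((213.07693481445312, 192.88462829589844), (41.3805046081543, 16.669870376586914), 78.69007110595703) [[200.8000030517578, 174.1999969482422], [217.1999969482422, 171.0], [225.3000030517578, 211.5], [209.0, 214.8000030517578]]
[[0.3891, -0.2815], [0.3794, -0.2247], [0.5395, -0.2023], [0.5481, -0.2562]] [ 0.46402224 -0.24116629]
```

View pics/crop.png

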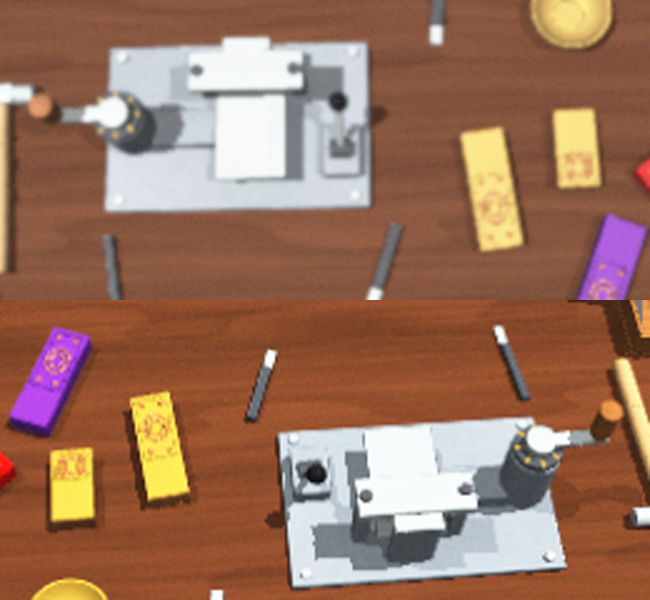

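The crop confirms the choice: the long block has its bare end toward +x (away from the robot), and the medallion is on the near end. The lever leans to the back-stop side and the crank handle points to +y. Next, two-view positions.

```bash
cat >> h.py <<'E'
def blobs(c,lo,hi,roi,code=cv2.COLOR_RGB2HSV):
    x0,y0,x1,y1=roi; h=cv2.cvtColor(c['frame'],code)[y0:y1,x0:x1]
    m=cv2.inRange(h,lo,hi); n,l,s,ce=cv2.connectedComponentsWithStats(m)
    return sorted([(int(s[i,4]),(ce[i]+[x0,y0]).round(1).tolist()) for i in range(1,n)],reverse=True)[:3]
E
python3 - <<'E'
from h import *
import pickle
cs=pickle.load(open('c0.pkl','rb')); T,S=cs['top'],cs['scene']
t=lambda x,y:(110+x/2.5-.3,135+y/2.5-.3); s=lambda x,y:(150+x/2.5-.3,135+(y-300)/2.5-.3)
print('handle',blobs(T,(5,120,90),(18,255,255),(118,168,134,186)),blobs(S,(5,150,90),(18,255,255),(385,172,400,192)))
print('knob',blobs(T,(0,0,0),(180,255,75),(240,168,252,184)),blobs(S,(0,0,0),(180,255,60),(270,195,284,215)))
# corner screws / base corners by eye, top then scene
base={'TL':((110,45),(565,568)),'TR':((368,42),(291,588)),'BR':((371,208),(277,433)),'BL':((106,211),(533,418))}
for k,(a,b) in base.items(): print(k,onz(T,t(*a),.012)[:2].round(4),onz(S,s(*b),.012)[:2].round(4))
pl={'platBL':((215,178),(432,425)),'platBR':((283,178),(364,430)),
'brTL':((190,52),(478,510)),'brTR':((304,52),(356,515)),'pinL':((196,70),(465,489)),'pinR':((296,69),(366,496)),'capcrank':((112,110),(543,440)),'handle':((41,106),(610,411)),'knob':((338,101),(315,474)),'blkplainR':((505,127),(146,502)),'blkplainL':((462,133),(188,493)),'blkR':((523,245),(130,400)),'blkL':((480,250),(170,392))}
for k,(a,b) in pl.items():
    p,e=tri(T,t(*a),S,s(*b)); print(k,p.round(4),round(e,4))
E
```

```text
handle [(197, [126.1, 177.2])] [(197, [392.4, 179.9])]
knob [(31, [244.7, 175.1])] [(44, [275.8, 204.2])]
TL [0.6726 0.2795] [0.6736 0.2796]
TR [ 0.6705 -0.0813] [ 0.6763 -0.0782]
BR [ 0.4394 -0.0829] [ 0.4465 -0.0788]
BL [0.4395 0.277 ] [0.4454 0.2805]
platBL [0.4759 0.1232 0.0605] 0.0052
platBR [0.4753 0.0331 0.0563] 0.0031
brTL [0.6324 0.1498 0.1158] 0.0055
brTR [0.6294 0.0007 0.1166] 0.0027
pinL [0.6062 0.1384 0.1231] 0.002
pinR [0.6063 0.0129 0.1206] 0.0073
capcrank [0.5524 0.2426 0.1387] 0.0042
handle [0.5471 0.3164 0.1919] 0.0027
knob [ 0.5658 -0.0428  0.1094] 0.0018
blkplainR [ 0.546  -0.2627  0.0219] 0.0061
blkplainL [ 0.538  -0.2054  0.0249] 0.0032
blkR [ 0.3859 -0.2818  0.0222] 0.0051
blkL [ 0.3797 -0.2249  0.0273] 0.0034
```

>>> {"api": "jog_arm", "payload": {"moves": [[[-2.81,-2.82,0,0,8],[-2.81,-2.82,0,0,8],[-2.81,-2.82,0,0,8],[-2.81,-2.82,0,0,8],[-2.81,-2.82,0,0,8],[-2.81,-2.82,0,0,8],[-2.81,-2.82,0,0,8],[-2.81,-2.82,0,0,8],[-2.81,-2.82,0,0,8],[-2.81,-2.82,0,0,8],[-2.81,-2.82,0,0,8],[-2.81,-2.82,0,0,8]]]}}

```text
clock: 1.15
tcp_pos: [0.3995, 0.2251, 0.2312]
eef_rot: [0.114, 0.993, 0.0, 0.0]
contact_force: [0.3, 0.6, 0.2]
grip_width: 0.0803
finger_force: 0.0
```

>>> {"api": "jog_arm", "payload": {"moves": [[[-2.81,-2.82,0,0,8],[-2.81,-2.82,0,0,8],[-2.81,-2.82,0,0,8],[-2.81,-2.82,0,0,8],[-2.81,-2.82,0,0,6],[-2.81,-2.82,0,0,5],[-2.81,-2.82,0,0,5],[-2.81,-2.82,0,0,5],[0,0,0,0.122,5],[0,0,0,0.122,5],[0,0,0,0.122,5],[0,0,0,0.122,5]]]}}

```text
clock: 2.15
tcp_pos: [0.5667, -0.0442, 0.2307]
eef_rot: [0.354, 0.935, -0.0, -0.001]
contact_force: [0.4, 0.4, 0.3]
grip_width: 0.0497
finger_force: 0.0
```

>>> {"api": "jog_arm", "payload": {"moves": [[[0,0,0,0.122,5],[0,0,0,0.122,5],[0,0,0,0.122,5],[0,0,0,0.122,5],[0,0,0,0.122,5],[0,0,0,0.122,5],[0,0,0,0.122,5],[0,0,0,0,5],[0,0,0,0,5]]]}}

```text
clock: 2.9
tcp_pos: [0.5667, -0.0437, 0.231]
eef_rot: [0.706, 0.708, -0.0, -0.0]
contact_force: [0.5, 1.0, -0.1]
grip_width: 0.0501
finger_force: 0.0
```

Run:
```python
from h import *
import pickle
c=cam('wrist'); save(c,'w1.png'); pickle.dump(c,open('w1.pkl','wb'))
print(monitor.state()['tcp_pos'],-c['R'].T@c['t'])
print(proj(c,[[.566,-.043,.109],[.6062,.0145,.124],[.6062,.1385,.124]]))
```

```text
[ 0.56671373 -0.04371366  0.23103922] [0.5665028  0.03020192 0.37404996]
[[254.27022704 184.83835052]
 [297.83985646 129.4698277 ]
 [304.20846938 -24.31361709]]
```

View pics/w1.png

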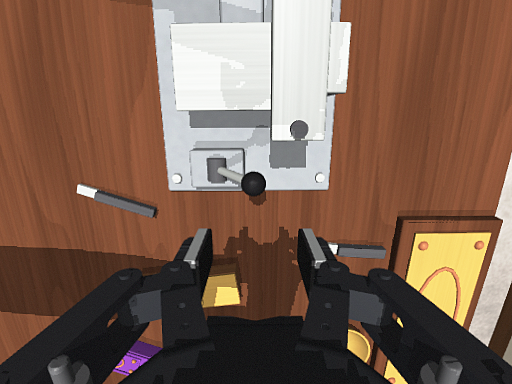

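Picture: the lever knob is at (254,184) against a predicted (254,185), and the bridge pin also matches. The arm is centred over the knob with the fingers either side of it along x. I'll go down, then pull toward the robot.

>>> {"api": "jog_arm", "payload": {"moves": [[[0,0,2.8,0,5],[0,0,2.8,0,5],[0,0,2.8,0,5],[0,0,2.8,0,5],[0,0,2.8,0,5],[0,0,0,0,5]]]}}

```text
clock: 3.45
tcp_pos: [0.5622, -0.043, 0.0846]
eef_rot: [0.706, 0.708, -0.003, -0.005]
contact_force: [-1.8, 0.4, -1.4]
grip_width: 0.0499
finger_force: 0.0
```

>>> {"api": "jog_arm", "payload": {"moves": [[[0,-1,0,0,5],[0,-1,0,0,5],[0,-1,0,0,5],[0,-1,0,0,5],[0,-1,0,0,5],[0,-1,0,0,5],[0,-1,0,0,5],[0,-1,0,0,5],[0,-1,0,0,5],[0,-1,0,0,5],[0,-1,0,0,5],[0,0,0,0,5]]]}}

```text
clock: 4.45
tcp_pos: [0.456, -0.0437, 0.0914]
eef_rot: [0.707, 0.707, 0.0, 0.001]
contact_force: [1.3, -0.1, -0.0]
grip_width: 0.0497
finger_force: 0.4
```

Run:
```python
from h import *
S=cam('scene');T=cam('top')
a=blobs(T,(0,0,0),(180,255,75),(238,168,254,205)),blobs(S,(0,0,0),(180,255,60),(265,180,286,215));print(a)
print(proj(S,[[.467,-.043,.108]]),proj(T,[[.467,-.043,.108]]))
w=cam('wrist');save(w,'w2.png')
print(monitor.state()['contact_force'])
```

```text
([], [(47, [274.0, 182.2])])
[[272.53425078 177.68896253]] [[244.8719101  205.72483677]]
[ 1.10936765 -0.2950961   0.28881945]
```

View pics/w2.png

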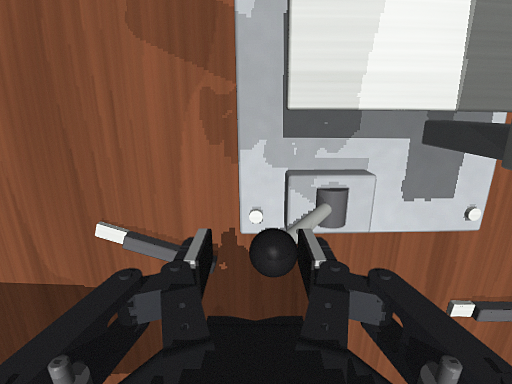

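Picture: the knob at (272,252) rests against the back-stop-side finger, with the lever leaning to the loading side. By geometry the lock is at about 0.05 rad. I'll lift clear, move over the block and look.

>>> {"api": "jog_arm", "payload": {"moves": [[[0,0.5,-2,0,5],[0,0,-3,0,5],[0,0,-3,0,5],[0,0,-3,0,5],[0,0,-3,0,5],[-3.4,-0.45,0,0,7.5],[-3.4,-0.45,0,0,7.5],[-3.4,-0.45,0,0,7.5],[-3.4,-0.45,0,0,7.5],[-3.4,-0.45,0,0,7.5],[-3.4,-0.45,0,0,7.5],[0,0,0,0.12,7.5]]]}}

```text
clock: 5.6
tcp_pos: [0.4338, -0.2523, 0.2309]
eef_rot: [0.75, 0.661, -0.001, -0.0]
contact_force: [0.2, 1.1, -0.2]
grip_width: 0.0751
finger_force: 0.0
```

>>> {"api": "jog_arm", "payload": {"moves": [[[0,0,0,0.119,7.5],[0,0,0,0.119,7.5],[0,0,0,0.119,7.5],[0,0,0,0.119,7.5],[0,0,0,0.119,7.5],[0,0,0,0.119,7.5],[0,0,0,0.119,7.5],[0,0,0,0.119,7.5],[0,0,0,0.119,7.5],[0,0,0,0.119,7.5],[0,0,0,0.114,7.5],[0,0,0,0,7.5]]]}}

```text
clock: 6.6
tcp_pos: [0.4348, -0.2476, 0.2308]
eef_rot: [0.997, 0.073, -0.001, -0.001]
contact_force: [0.1, -0.2, 0.2]
grip_width: 0.0753
finger_force: 0.0
```

Run:
```python
from h import *
import pickle
c=cam('wrist'); save(c,'w3.png'); pickle.dump(c,open('w3.pkl','wb')); s=monitor.state()
print(s['tcp_pos'],s['eef_rot'])
h=cv2.cvtColor(c['frame'],cv2.COLOR_RGB2HSV); m=cv2.inRange(h,(18,120,80),(34,255,255))
for ct in cv2.findContours(m,0,2)[0]:
    if cv2.contourArea(ct)>800: r=cv2.minAreaRect(ct); print(r, np.array([onz(c,p,.03)[:2] for p in cv2.boxPoints(r)]).round(4).tolist(),cv2.boxPoints(r).round().tolist())
```

```text
[ 0.43479747 -0.24766009  0.23084772] [ 9.97216186e-01  7.45600721e-02 -6.73672694e-04 -4.68523114e-04]
((253.0, 145.0), (122.0, 44.0), 90.0) [[0.5351, -0.2034], [0.5428, -0.2565], [0.387, -0.2827], [0.3782, -0.2225]] [[231.0, 84.0], [275.0, 84.0], [275.0, 206.0], [231.0, 206.0]]
((350.7419738769531, 118.9542236328125), (43.434593200683594, 86.58332061767578), 10.060689926147461) [[0.4623, -0.3323], [0.5672, -0.3285], [0.5672, -0.3827], [0.4609, -0.3912]] [[322.0, 158.0], [337.0, 73.0], [380.0, 80.0], [365.0, 165.0]]
```

View pics/w3.png

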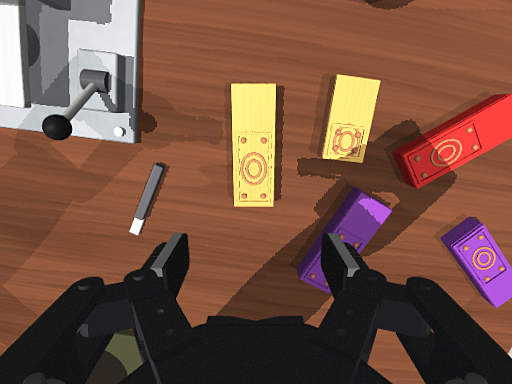

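Picture: the long block at (253,145) is aligned with the tool, with its plain end up and the medallion end toward the fingers. The short block at (350,119) is clear. I'll grasp about 30 mm behind centre.

>>> {"api": "jog_arm", "payload": {"moves": [[[-0.4,-0.25,3,0,7.5],[0,0,4,0,7.5],[0,0,4,0,7.5],[0,0,4,0,7.5],[0,0,3,0,7.5],[0,0,2,0,7.5],[0,0,1.3,0,7.5],[0,0,0.8,0,7.5],[0,0,0.4,0,7.5],[0,0,0.1,0,7.5],[0,0,0,0,7.5],[0,0,0,0,7.5]]]}}

```text
clock: 7.65
tcp_pos: [0.4315, -0.2465, 0.0066]
eef_rot: [0.997, 0.074, 0.001, 0.001]
contact_force: [0.7, 0.5, -0.1]
grip_width: 0.0752
finger_force: 0.0
```

>>> {"api": "jog_arm", "payload": {"moves": [[[0,0,0,0,6],[0,0,0,0,5],[0,0,0,0,4],[0,0,0,0,4],[0,0,0,0,4],[0,0,0,0,4]]]}}

```text
clock: 8.15
tcp_pos: [0.4314, -0.2463, 0.0068]
eef_rot: [0.997, 0.073, 0.001, 0.001]
contact_force: [-1.0, 2.1, 6.6]
grip_width: 0.0549
finger_force: 66.8
```

Run:
```python
from h import *
import pickle
a=pickle.load(open('w1.pkl','rb'));b=pickle.load(open('w3.pkl','rb'))
s=monitor.state();print(s['tcp_pos'],s['eef_rot'],s['finger_force'])
# jack features from w1: platform corner(load,-y), base corners, bridge corner
print('plat',onz(a,(176,110),.062),onz(a,(272,110),.062),'base',onz(a,(168,190),.012),onz(a,(330,190),.012),'bridge -y near',onz(a,(271,140),.124),'far',onz(a,(324,140),.124),'stop',onz(a,(346,93),.106))
```

```text
[ 0.43137905 -0.24632431  0.00675583] [9.97305773e-01 7.33511353e-02 7.39442853e-04 5.09657528e-04] 66.77748084068298
plat [0.47656039 0.03205    0.062     ] [0.58571484 0.03207473 0.062     ] base [ 0.44190714 -0.07792803  0.012     ] [ 0.67438144 -0.0769919   0.012     ] bridge -y near [0.58152999 0.0046957  0.124     ] far [0.63125463 0.00502989 0.124     ] stop [0.65399281 0.04828779 0.106     ]
```

Grasp is good (5.5 cm opening, 67 N on the pad). The jack origin measures about (0.5515, 0.077) with yaw near 0. Lift, straighten, carry to in front of the bridge.

>>> {"api": "jog_arm", "payload": {"moves": [[[0,0,-2,0,4],[0,0,-3.3,0,4],[0,0,-4,0,4],[0,0,-4,0,4],[0,0,-2,0,4],[0,0,0,0.073,4],[0,0,0,0.074,4],[0.2,-3,0,0,4],[0.2,-3,0,0,4],[0.2,-3,0,0,4],[0.2,-3,0,0,4],[0.2,-3,0,0,4]]]}}

```text
clock: 9.15
tcp_pos: [0.4385, -0.094, 0.1559]
eef_rot: [1.0, -0.0, -0.002, -0.001]
contact_force: [1.1, 1.1, -8.7]
grip_width: 0.0545
finger_force: 67.5
```

>>> {"api": "jog_arm", "payload": {"moves": [[[0.2,-3,0,0,4],[0.2,-3,0,0,4],[0.2,-3,0,0,4],[0.2,-3,0,0,4],[0.2,-3,0,0,4],[0,-1.5,0,0,4],[0,-0.8,0,0,4],[0,0,2,0,4],[0,0,2,0,4],[0,0,2,0,4],[0,0,1,0,4],[0,0,0,0,4]]]}}

```text
clock: 10.15
tcp_pos: [0.447, 0.0765, 0.0841]
eef_rot: [1.0, -0.0, -0.004, 0.0]
contact_force: [-0.8, 0.3, -8.3]
grip_width: 0.0547
finger_force: 67.6
```

Run:
```python
from h import *
import pickle
c=cam('wrist'); S=cam('scene');T=cam('top');pickle.dump((c,S,T),open('c4.pkl','wb')); s=monitor.state(); print(s['tcp_pos'],s['eef_rot'],s['contact_force'])
im=np.vstack([np.hstack([cv2.resize(x['frame'][y:y+100,u:u+140],(400,286),interpolation=2) for x,u,y in((S,250,170),(T,150,140))]),cv2.resize(c['frame'][0:230,100:420],(800,310))[:,:]])
cv2.imwrite('pics/m4.png',im[:,:,::-1])
```

```text
[0.45120335 0.07687083 0.08906846] [ 9.99999794e-01 -3.29758681e-04  5.48706528e-04  4.37187934e-05] [ 0.91956364 -0.41080942 -7.16661174]
```

View pics/m4.png

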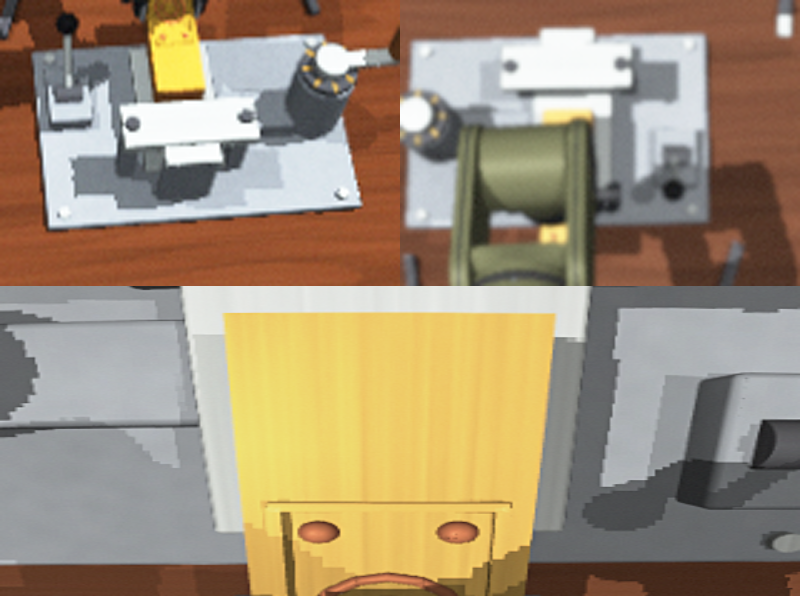

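Picture: the block is held straight and centred over the platform, with its plain end just before the bridge and the lever leaning to the loading side. Next, measure the plain end, the platform height from its two loading corners, and the tilt.

Run:
```python
from h import *
import pickle
c,S,T=pickle.load(open('c4.pkl','rb'))
P=lambda x,y:(100+x*.4-.3,(y-286)*230/310-.3)
for z in(.105,.112): print(z,onz(c,P(224,313),z),onz(c,P(555,313),z))
for z in(.058,.062,.066): print(z,onz(c,P(217,531),z),onz(c,P(563,531),z))
```

```text
0.105 [0.55709319 0.10350068 0.105     ] [0.55711644 0.04942395 0.105     ]
0.112 [0.55505343 0.10197439 0.112     ] [0.55507534 0.05101397 0.112     ]
0.058 [0.47581364 0.12185912 0.058     ] [0.47576284 0.03022175 0.058     ]
0.062 [0.47690307 0.12079439 0.062     ] [0.47685347 0.03133277 0.062     ]
0.066 [0.4779925  0.11972966 0.066     ] [0.4779441 0.0324438 0.066    ]
```

The block's front droops about 10 mm in the grip. I'll move up just short of the bridge and lower it onto the platform, so it pivots flat before sliding in.

>>> {"api": "jog_arm", "payload": {"moves": [[[0.7,0,0,0,4],[0.7,0,0,0,4],[0.4,0,0,0,4],[0,0,0.2,0,4],[0,0,0.2,0,4],[0,0,0.2,0,4],[0,0,0.2,0,4],[0,0,0.2,0,4],[0,0,0.2,0,4],[0,0,0.2,0,4],[0,0,0,0,4]]]}}

```text
clock: 11.22
tcp_pos: [0.4682, 0.0772, 0.0737]
eef_rot: [1.0, -0.0, -0.0, 0.0]
contact_force: [-1.4, -0.1, -8.3]
grip_width: 0.0548
finger_force: 67.7
```

>>> {"api": "jog_arm", "payload": {"moves": [[[0,0,0.15,0,4],[0,0,0.15,0,4],[0,0,0,0,4],[0,0,0,0,4]]]}}

```text
clock: 11.55
tcp_pos: [0.4685, 0.0772, 0.0712]
eef_rot: [1.0, -0.0, -0.0, -0.0]
contact_force: [-0.5, 1.2, -7.2]
grip_width: 0.0545
finger_force: 67.7
```

>>> {"api": "jog_arm", "payload": {"moves": [[[0,0,0.15,0,4],[0,0,0.1,0,4],[0,0,0,0,4],[0,0,0,0,4]]]}}

```text
clock: 11.88
tcp_pos: [0.4689, 0.0772, 0.0695]
eef_rot: [1.0, -0.0, 0.0, 0.0]
contact_force: [-3.6, -0.3, -0.2]
grip_width: 0.0544
finger_force: 68.6
```

>>> {"api": "jog_arm", "payload": {"moves": [[[0,0,-0.25,0,4],[0.6,0,0,0,4],[0.9,0,0,0,4],[0.9,0,0,0,4],[0.9,0,0,0,4],[0.9,0,0,0,4],[0.8,0,0,0,4],[0.4,0,0,0,4],[0,0,0,0,4],[0,0,0,0,4]]]}}

```text
clock: 12.72
tcp_pos: [0.5226, 0.0771, 0.0711]
eef_rot: [1.0, -0.0, -0.0, 0.0]
contact_force: [0.1, -0.6, -7.0]
grip_width: 0.0548
finger_force: 67.7
```

>>> {"api": "jog_arm", "payload": {"moves": [[[0.2,0,0,0,4],[0.2,0,0,0,4],[0,0,0,0,4],[0,0,0,0,4]]]}}

```text
clock: 13.05
tcp_pos: [0.525, 0.0771, 0.0707]
eef_rot: [1.0, 0.0, -0.002, 0.0]
contact_force: [-5.3, -1.2, -5.8]
grip_width: 0.0545
finger_force: 68.0
```

Run:
```python
from h import *
import pickle
c=cam('wrist'); S=cam('scene');T=cam('top');pickle.dump((c,S,T),open('c5.pkl','wb')); s=monitor.state(); print(s['tcp_pos'],s['eef_rot'],s['contact_force'])
im=np.vstack([np.hstack([cv2.resize(x['frame'][y:y+100,u:u+140],(400,286),interpolation=2) for x,u,y in((S,250,170),(T,150,140))]),cv2.resize(c['frame'][0:230,100:420],(800,310))[:,:]])
cv2.imwrite('pics/m5.png',im[:,:,::-1])
```

```text
[0.52502994 0.07712087 0.07072792] [ 9.99998404e-01  9.10187017e-05 -1.77842827e-03  1.43609951e-04] [-4.73804248 -0.27764967 -4.82546471]
```

View pics/m5.png

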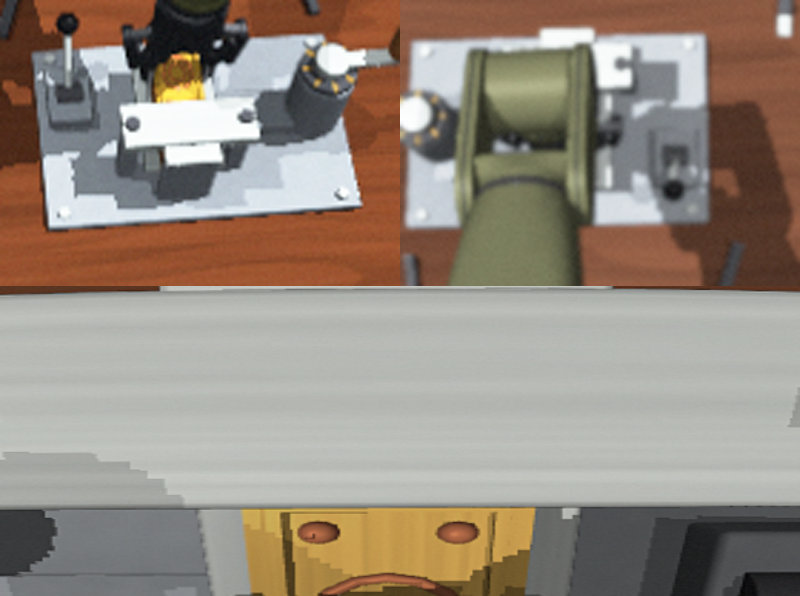

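Picture: the block is under the bridge with the embossed border just outside it. The −5 N along x means the plain end has reached the stop. I'll lower it, release, back off and check.

>>> {"api": "jog_arm", "payload": {"moves": [[[-0.1,0,0.1,0,4],[0,0,0.1,0,4],[0,0,0,0,4],[0,0,0,0,5.6],[0,0,0,0,6.2],[0,0,0,0,7],[0,0,0,0,7],[0,0,0,0,7],[0,0,-1,0,7],[0,0,-2,0,7],[0,0,-3,0,7],[0,0,-3,0,7]]]}}

```text
clock: 14.2
tcp_pos: [0.5251, 0.0771, 0.1603]
eef_rot: [1.0, -0.0, -0.001, 0.0]
contact_force: [-0.0, 0.5, -0.5]
grip_width: 0.0699
finger_force: 0.0
```

>>> {"api": "jog_arm", "payload": {"moves": [[[-1,0,-3,0,8],[-3,0,-3,0,8],[-3,0,-1,0,8],[-3,0,0,0,8],[-3,0,0,0,8],[0,0,0,0,8]]]}}

```text
clock: 14.7
tcp_pos: [0.393, 0.0774, 0.2298]
eef_rot: [1.0, 0.0, 0.001, -0.0]
contact_force: [-0.2, -0.4, -0.1]
grip_width: 0.0799
finger_force: 0.0
```

Run:
```python
from h import *
import pickle
c=cam('wrist'); save(c,'w6.png'); S=cam('scene');T=cam('top');pickle.dump((c,S,T),open('c6.pkl','wb')); s=monitor.state(); print(s['tcp_pos'],s['eef_rot'],s['contact_force'])
h=cv2.cvtColor(c['frame'],cv2.COLOR_RGB2HSV); m=cv2.inRange(h,(18,110,70),(34,255,255));m[:, :100]=0;m[:,420:]=0
ct=max(cv2.findContours(m,0,2)[0],key=cv2.contourArea); r=cv2.boxPoints(cv2.minAreaRect(ct));print(r.round().tolist());print(np.array([onz(c,p,.0925)[:2] for p in r]).round(4).tolist())
print('handle',blobs(T,(5,120,90),(18,255,255),(118,168,134,186)),blobs(S,(5,150,90),(18,255,255),(385,172,400,192)))
a,b=blobs(T,(5,120,90),(18,255,255),(118,168,134,186))[0][1],blobs(S,(5,150,90),(18,255,255),(385,172,400,192))[0][1]
print(tri(T,a,S,b), onz(T,a,.19),onz(S,b,.18), blobs(c,(5,120,60),(18,255,255),(0,0,130,300)))
```

```text
[0.39664039 0.07720892 0.22985002] [ 9.99999143e-01 -8.37130523e-05  1.30472174e-03 -6.16976400e-05] [ 0.23682476 -0.82865542 -0.03632877]
[[226.0, 0.0], [284.0, 0.0], [284.0, 101.0], [226.0, 101.0]]
[[0.5675, 0.1044], [0.5676, 0.0504], [0.477, 0.048], [0.4769, 0.1066]]
handle [(200, [126.2, 177.2])] [(197, [392.4, 179.9])]
(array([0.54727421, 0.31530689, 0.18813997]), np.float64(0.0011282611686645393)) [0.54695883 0.31528886 0.19      ] [0.54254811 0.31806618 0.18      ] [(26654, [58.9, 175.2]), (11, [0.3, 280.0]), (5, [94.0, 11.8])]
```

View pics/w6.png

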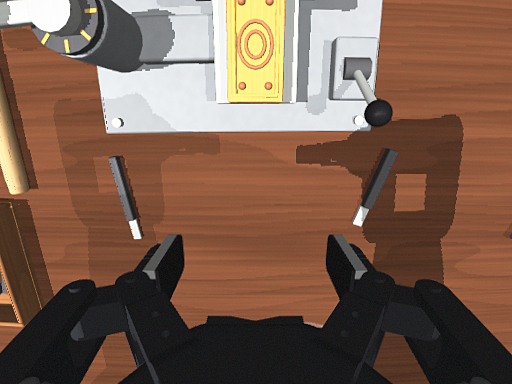

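Picture: the block's rear edge is at x≈0.477, so the plain end is at about 0.637 (jack 0.0855). It is straight and released. Next: the crank handle.

>>> {"api": "jog_arm", "payload": {"moves": [[[0,-1,-1.5,0,8],[0,-3,-1.5,0,8],[1.5,-3,0,0,8],[1.5,-3,0,0,8],[1.5,-3,0,0,8],[1.5,-3,0,0,8],[1.5,-3,0,0,8],[1.3,-3,0,0,8],[1,-1.9,0,0,8],[0,0,0,0,8],[0,0,0,0,8]]]}}

```text
clock: 15.77
tcp_pos: [0.4952, 0.3171, 0.2577]
eef_rot: [1.0, 0.0, -0.001, 0.001]
contact_force: [0.3, 1.0, 0.0]
grip_width: 0.0799
finger_force: 0.0
```

Run:
```python
from h import *
import pickle
c=cam('wrist'); pickle.dump(c,open('c7.pkl','wb')); save(c,'w7.png'); print(monitor.state()['tcp_pos'])
p=proj(c,[[.547,.316,.202],[.547,.316,.16],[.552,.2422,.14]]);print(p)
h=cv2.cvtColor(c['frame'],cv2.COLOR_RGB2HSV)
u,v=p[0].round().astype(int)
for d in range(-60,70,10): print(d,h[v,np.clip(u+d,0,511)].tolist(),h[np.clip(v+d,0,383),u].tolist())
```

```text
[0.49478022 0.31630173 0.25791721]
[[256.40668611 141.51977948]
 [256.01369202 136.32416933]
 [332.06551564 129.52245092]]
-60 [10, 148, 122] [10, 150, 143]
-50 [10, 145, 121] [10, 149, 139]
-40 [10, 148, 141] [11, 154, 119]
-30 [10, 149, 142] [10, 147, 123]
-20 [8, 149, 123] [13, 145, 169]
-10 [14, 140, 236] [13, 145, 225]
0 [14, 142, 236] [14, 142, 236]
10 [13, 147, 221] [13, 147, 227]
20 [86, 11, 163] [10, 150, 138]
30 [50, 5, 142] [10, 149, 149]
40 [45, 4, 239] [10, 149, 142]
50 [45, 8, 197] [10, 151, 157]
60 [48, 5, 232] [9, 150, 134]
```

Run:
```python
from h import *
import pickle
c=pickle.load(open('c7.pkl','rb'))
b=blobs(c,(12,100,165),(17,255,255),(215,100,300,185)); print(b)
h=cv2.cvtColor(c['frame'],cv2.COLOR_RGB2HSV);m=cv2.inRange(h,(12,100,165),(17,255,255))[100:185,215:300]
ct=max(cv2.findContours(m,0,2)[0],key=cv2.contourArea); (q,r)=cv2.minEnclosingCircle(ct); q=np.array(q)+[215,100];print(q,r)
X=onz(c,q,.202); print(X,'rad mm',r/c['camera_matrix'][0,0]*(-(c['R']@X+c['t'])[2])*-1, 'vec',X[:2]-[.552,.2422],np.linalg.norm(X[:2]-[.552,.2422]))
w=blobs(c,(0,0,200),(180,25,255),(280,80,400,190)); print(w)
# disc gold marks
g=cv2.inRange(h,(18,90,90),(34,255,255)); n,l,s,ce=cv2.connectedComponentsWithStats(g[60:200,270:400]); print([(int(s[i,4]),(ce[i]+[270,60]).round(1).tolist(),onz(c,ce[i]+[270,60],.125)[:2].round(4).tolist()) for i in range(1,n) if s[i,4]>4])
```

```text
[(1115, [255.1, 141.1])]
[255.13681412 141.06218719] 19.153125762939453
[0.54733633 0.31694539 0.202     ] rad mm 0.014217710383499322 vec [-0.00466367  0.07474539] 0.07489074222984628
[(2601, [318.3, 173.8]), (1468, [326.2, 132.2]), (1462, [321.2, 92.1])]
[(43, [329.5, 104.6], [0.5754, 0.2424]), (32, [347.7, 111.6], [0.5689, 0.2234]), (36, [310.9, 113.0], [0.5672, 0.2606]), (25, [355.4, 130.5], [0.5503, 0.2136]), (37, [310.0, 150.0], [0.5299, 0.2593]), (21, [346.0, 149.4], [0.5308, 0.2215]), (37, [327.5, 156.6], [0.5231, 0.2404])]
```

The disc marks give the axis at about (0.550, 0.2417). The handle is at (0.5473, 0.3169), radius 75 mm, which matches. Grasp it.

>>> {"api": "jog_arm", "payload": {"moves": [[[2.5,-0.05,0,0,8],[2.75,0,0,0,8],[0,0,3,0,8],[0,0,3,0,8],[0,0,2.5,0,8],[0,0,1.5,0,8],[0,0,0.6,0,8],[0,0,0,0,6],[0,0,0,0,4],[0,0,0,0,2],[0,0,0,0,2],[0,0,0,0,2]]]}}

```text
clock: 16.82
tcp_pos: [0.5478, 0.3168, 0.1553]
eef_rot: [1.0, 0.0, 0.002, -0.0]
contact_force: [-0.9, -1.7, 3.3]
grip_width: 0.026
finger_force: 58.6
```

>>> {"api": "jog_arm", "payload": {"moves": [[[0,0,0,0,2],[0,0,0,0,2]]]}}

```text
clock: 16.98
tcp_pos: [0.5478, 0.3168, 0.1552]
eef_rot: [1.0, -0.0, 0.002, -0.0]
contact_force: [-0.7, -1.7, 5.8]
grip_width: 0.0265
finger_force: 58.6
```

```bash
cat >> h.py <<'E'
AX=np.array([.550,.2417])
def circ(a0,steps,r=.075):
    # rows (tool x=+x, tool y=-y): from world angle a0, clockwise steps
    a=np.r_[a0,a0-np.cumsum(steps)]; p=AX+r*np.c_[np.cos(a),np.sin(a)]; d=np.diff(p,axis=0)*100
    return [[round(x,2),round(-y,2),0,0,2] for x,y in d]
def st():
    s=monitor.state(); v=s['tcp_pos'][:2]-AX; a=np.arctan2(v[1],v[0]); F=s['contact_force']
    print('tcp',s['tcp_pos'].round(4),'ang',round(a,3),'r',round(np.hypot(*v),4),'Ftan(resist)',round(-F[:2]@[np.sin(a),-np.cos(a)],2),'Frad',round(F[:2]@[np.cos(a),np.sin(a)],2),'Fz',round(F[2],1),'w',round(s['grip_width'],4))
    return a
E
python3 - <<'E'
from h import *
a=st(); r=circ(a,[.1,.15]+[.2]*22); print(r[:12]);print(r[12:])
E
```

```text
tcp [0.5478 0.3168 0.1552] ang 1.601 r 0.0752 Ftan(resist) 0.8 Frad -1.67 Fz 5.8 w 0.0265
[[np.float64(0.75), np.float64(0.02), 0, 0, 2], [np.float64(1.11), np.float64(0.16), 0, 0, 2], [np.float64(1.42), np.float64(0.47), 0, 0, 2], [np.float64(1.3), np.float64(0.74), 0, 0, 2], [np.float64(1.13), np.float64(0.99), 0, 0, 2], [np.float64(0.91), np.float64(1.19), 0, 0, 2], [np.float64(0.65), np.float64(1.35), 0, 0, 2], [np.float64(0.37), np.float64(1.45), 0, 0, 2], [np.float64(0.08), np.float64(1.5), 0, 0, 2], [np.float64(-0.22), np.float64(1.48), 0, 0, 2], [np.float64(-0.51), np.float64(1.41), 0, 0, 2], [np.float64(-0.78), np.float64(1.28), 0, 0, 2]]
[[np.float64(-1.02), np.float64(1.1), 0, 0, 2], [np.float64(-1.22), np.float64(0.87), 0, 0, 2], [np.float64(-1.37), np.float64(0.61), 0, 0, 2], [np.float64(-1.46), np.float64(0.33), 0, 0, 2], [np.float64(-1.5), np.float64(0.03), 0, 0, 2], [np.float64(-1.47), np.float64(-0.27), 0, 0, 2], [np.float64(-1.39), np.float64(-0.55), 0, 0, 2], [np.float64(-1.25), np.float64(-0.82), 0, 0, 2], [np.float64(-1.07), np.float64(-1.05), 0, 0, 2], [np.float64(-0.84), np.float64(-1.24), 0, 0, 2], [np.float64(-0.57), np.float64(-1.38), 0, 0, 2], [np.float64(-0.29), np.float64(-1.47), 0, 0, 2]]
```

Run:
```python
from h import *
import json
r=circ(1.601,[.06,.1]+[.13]*34); 
for i in range(0,36,12): print([[float(x[0]),float(x[1])] for x in r[i:i+12]])
```

```text
[[0.45, -0.0], [0.75, 0.06], [0.96, 0.19], [0.92, 0.31], [0.88, 0.43], [0.81, 0.54], [0.74, 0.64], [0.65, 0.73], [0.55, 0.81], [0.44, 0.87], [0.32, 0.92], [0.2, 0.95]]
[[0.07, 0.97], [-0.05, 0.97], [-0.18, 0.96], [-0.3, 0.93], [-0.42, 0.88], [-0.53, 0.82], [-0.63, 0.74], [-0.72, 0.65], [-0.8, 0.56], [-0.87, 0.45], [-0.92, 0.33], [-0.95, 0.21]]
[[-0.97, 0.08], [-0.97, -0.04], [-0.96, -0.17], [-0.93, -0.29], [-0.88, -0.41], [-0.82, -0.52], [-0.75, -0.62], [-0.66, -0.71], [-0.56, -0.79], [-0.46, -0.86], [-0.34, -0.91], [-0.22, -0.95]]
```

>>> {"api": "jog_arm", "payload": {"moves": [[[0.45,0,0,0,2],[0.75,0.06,0,0,2],[0.96,0.19,0,0,2],[0.92,0.31,0,0,2],[0.88,0.43,0,0,2],[0.81,0.54,0,0,2],[0.74,0.64,0,0,2],[0.65,0.73,0,0,2],[0.55,0.81,0,0,2],[0.44,0.87,0,0,2],[0.32,0.92,0,0,2],[0.2,0.95,0,0,2]]]}}

```text
clock: 17.98
tcp_pos: [0.6245, 0.2538, 0.1553]
eef_rot: [1.0, 0.0, 0.002, -0.002]
contact_force: [-1.0, 4.0, 4.5]
grip_width: 0.0263
finger_force: 58.9
```

```bash
python3 -c "
from h import *
st()"
```

```text
tcp [0.6245 0.2538 0.1553] ang 0.161 r 0.0755 Ftan(resist) 4.16 Frad -0.37 Fz 4.5 w 0.0263
```

>>> {"api": "jog_arm", "payload": {"moves": [[[0.07,0.97,0,0,2],[-0.05,0.97,0,0,2],[-0.18,0.96,0,0,2],[-0.3,0.93,0,0,2],[-0.42,0.88,0,0,2],[-0.53,0.82,0,0,2],[-0.63,0.74,0,0,2],[-0.72,0.65,0,0,2],[-0.8,0.56,0,0,2],[-0.87,0.45,0,0,2],[-0.92,0.33,0,0,2],[-0.95,0.21,0,0,2]]]}}

```text
clock: 18.98
tcp_pos: [0.5623, 0.1675, 0.1553]
eef_rot: [1.0, -0.0, 0.003, -0.001]
contact_force: [3.7, 1.9, 4.9]
grip_width: 0.0263
finger_force: 58.9
```

```bash
python3 -c "
from h import *
st()"
```

```text
tcp [0.5623 0.1675 0.1553] ang -1.406 r 0.0752 Ftan(resist) 3.92 Frad -1.23 Fz 4.9 w 0.0263
```

>>> {"api": "jog_arm", "payload": {"moves": [[[-0.97,0.08,0,0,2],[-0.97,-0.04,0,0,2],[-0.96,-0.17,0,0,2],[-0.93,-0.29,0,0,2],[-0.88,-0.41,0,0,2],[-0.82,-0.52,0,0,2],[-0.75,-0.62,0,0,2]]]}}

```text
clock: 19.57
tcp_pos: [0.4993, 0.1866, 0.1553]
eef_rot: [1.0, -0.0, 0.003, 0.0]
contact_force: [2.9, -2.8, 6.5]
grip_width: 0.026
finger_force: 59.0
```

```bash
python3 -c "
from h import *
st()"
```

```text
tcp [0.4993 0.1866 0.1553] ang -2.315 r 0.0748 Ftan(resist) 4.0 Frad 0.07 Fz 6.5 w 0.026
```

```bash
python3 -c "
from h import *
r=circ(-2.329,[.1]*22); print([[float(x[0]),float(x[1])] for x in r])"
```

```text
[[-0.52, -0.54], [-0.46, -0.59], [-0.4, -0.63], [-0.33, -0.67], [-0.27, -0.7], [-0.19, -0.72], [-0.12, -0.74], [-0.05, -0.75], [0.03, -0.75], [0.1, -0.74], [0.18, -0.73], [0.25, -0.71], [0.32, -0.68], [0.38, -0.64], [0.45, -0.6], [0.5, -0.55], [0.56, -0.5], [0.6, -0.44], [0.65, -0.38], [0.68, -0.31], [0.71, -0.25], [0.73, -0.17]]
```

>>> {"api": "jog_arm", "payload": {"moves": [[[-0.52,-0.54,0,0,2],[-0.46,-0.59,0,0,2],[-0.4,-0.63,0,0,2],[-0.33,-0.67,0,0,2],[-0.27,-0.7,0,0,2]]]}}

```text
clock: 19.98
tcp_pos: [0.4793, 0.2176, 0.1552]
eef_rot: [1.0, -0.0, 0.002, 0.001]
contact_force: [1.2, -6.0, 8.0]
grip_width: 0.0263
finger_force: 59.2
```

```bash
python3 -c "
from h import *
st()"
```

```text
tcp [0.4793 0.2176 0.1552] ang -2.813 r 0.0747 Ftan(resist) 6.11 Frad 0.82 Fz 8.0 w 0.0263
```

>>> {"api": "jog_arm", "payload": {"moves": [[[-0.19,-0.72,0,0,2],[-0.12,-0.74,0,0,2],[-0.05,-0.75,0,0,2]]]}}

```text
clock: 20.23
tcp_pos: [0.4753, 0.2396, 0.1551]
eef_rot: [1.0, -0.0, 0.002, 0.001]
contact_force: [-1.6, -6.7, 8.8]
grip_width: 0.0259
finger_force: 59.2
```

```bash
python3 -c "
from h import *
st()"
```

```text
tcp [0.4753 0.2396 0.1551] ang -3.113 r 0.0748 Ftan(resist) 6.67 Frad 1.76 Fz 8.8 w 0.0259
```

>>> {"api": "jog_arm", "payload": {"moves": [[[0.03,-0.75,0,0,2],[0.1,-0.74,0,0,2]]]}}

```text
clock: 20.4
tcp_pos: [0.4763, 0.2544, 0.1551]
eef_rot: [1.0, 0.0, 0.001, 0.001]
contact_force: [-2.9, -5.9, 10.4]
grip_width: 0.0261
finger_force: 59.3
```

```bash
python3 -c "
from h import *
st()"
```

```text
tcp [0.4763 0.2544 0.1551] ang 2.97 r 0.0748 Ftan(resist) 6.35 Frad 1.85 Fz 10.4 w 0.0261
```

>>> {"api": "jog_arm", "payload": {"moves": [[[0.18,-0.73,0,0,2],[0.25,-0.71,0,0,2]]]}}

```text
clock: 20.57
tcp_pos: [0.4803, 0.2689, 0.155]
eef_rot: [1.0, 0.0, 0.001, 0.001]
contact_force: [-4.0, -6.1, 11.2]
grip_width: 0.0261
finger_force: 59.5
```

```bash
python3 -c "
from h import *
st()"
```

```text
tcp [0.4803 0.2689 0.155 ] ang 2.77 r 0.0748 Ftan(resist) 7.12 Frad 1.5 Fz 11.2 w 0.0261
```

>>> {"api": "jog_arm", "payload": {"moves": [[[0.32,-0.68,0,0,2]]]}}

```text
clock: 20.65
tcp_pos: [0.4833, 0.2758, 0.155]
eef_rot: [1.0, 0.0, 0.0, 0.001]
contact_force: [-4.1, -6.6, 10.2]
grip_width: 0.0264
finger_force: 59.5
```

```bash
python3 -c "
from h import *
st()"
```

```text
tcp [0.4833 0.2758 0.155 ] ang 2.669 r 0.0749 Ftan(resist) 7.69 Frad 0.64 Fz 10.2 w 0.0264
```

>>> {"api": "jog_arm", "payload": {"moves": [[[0.38,-0.64,0,0,2]]]}}

```text
clock: 20.73
tcp_pos: [0.487, 0.2822, 0.155]
eef_rot: [1.0, 0.0, 0.0, 0.001]
contact_force: [-4.7, -5.9, 11.4]
grip_width: 0.0265
finger_force: 59.5
```

```bash
python3 -c "
from h import *
st()"
```

```text
tcp [0.487  0.2822 0.155 ] ang 2.57 r 0.0749 Ftan(resist) 7.52 Frad 0.78 Fz 11.4 w 0.0265
```

```bash
cat >> h.py <<'E'
def disc(c):
    g=cv2.inRange(cv2.cvtColor(c['frame'],cv2.COLOR_RGB2HSV),(18,90,90),(34,255,255)); n,l,s,ce=cv2.connectedComponentsWithStats(g)
    out=[]
    for i in range(1,n):
        if s[i,4]<12: continue
        v=onz(c,ce[i],.125)[:2]-AX
        if .02<np.hypot(*v)<.032: out.append(np.arctan2(v[1],v[0]))
    ph=np.angle(np.mean(np.exp(8j*np.array(out))))/8 if out else None
    print('marks',len(out),'phase mod .785:',ph); return ph
E
python3 -c "
from h import *
import pickle
st();disc(pickle.load(open('c7.pkl','rb')));disc(cam('wrist'))"
```

```text
tcp [0.487  0.2822 0.155 ] ang 2.57 r 0.0749 Ftan(resist) 7.52 Frad 0.78 Fz 11.4 w 0.0265
marks 7 phase mod .785: 0.03377290383561934
marks 7 phase mod .785: -0.33754696276212726
```

>>> {"api": "jog_arm", "payload": {"moves": [[[0.45,-0.6,0,0,2]]]}}

```text
clock: 20.87
tcp_pos: [0.4912, 0.288, 0.155]
eef_rot: [1.0, 0.0, -0.0, 0.001]
contact_force: [-5.6, -5.0, 10.5]
grip_width: 0.0264
finger_force: 59.8
```

```bash
python3 -c "
from h import *
st();disc(cam('wrist'))"
```

```text
tcp [0.4912 0.288  0.155 ] ang 2.474 r 0.0749 Ftan(resist) 7.38 Frad 1.28 Fz 10.5 w 0.0264
marks 7 phase mod .785: -0.3772640140260722
```

>>> {"api": "jog_arm", "payload": {"moves": [[[0.5,-0.55,0,0,2]]]}}

```text
clock: 21.0
tcp_pos: [0.4961, 0.2937, 0.155]
eef_rot: [1.0, 0.0, -0.0, 0.001]
contact_force: [-5.5, -3.5, 9.9]
grip_width: 0.0267
finger_force: 59.8
```

```bash
python3 -c "
from h import *
st();disc(cam('wrist'))"
```

```text
tcp [0.4961 0.2937 0.155 ] ang 2.374 r 0.0749 Ftan(resist) 6.34 Frad 1.47 Fz 9.9 w 0.0267
marks 7 phase mod .785: 0.39247861746651663
```

Disc marks against the arm angle give clutch slip of 0.23, then 0.29, then 0.37, and the force is falling: the click is starting. About 0.25 rad more.

>>> {"api": "jog_arm", "payload": {"moves": [[[0.56,-0.5,0,0,2]]]}}

```text
clock: 21.13
tcp_pos: [0.5018, 0.299, 0.155]
eef_rot: [1.0, 0.0, 0.0, 0.001]
contact_force: [-4.0, -3.3, 9.5]
grip_width: 0.0264
finger_force: 59.7
```

```bash
python3 -c "
from h import *
st();disc(cam('wrist'))"
```

```text
tcp [0.5018 0.299  0.155 ] ang 2.27 r 0.0749 Ftan(resist) 5.17 Frad 0.02 Fz 9.5 w 0.0264
marks 7 phase mod .785: 0.38612316301145694
```

>>> {"api": "jog_arm", "payload": {"moves": [[[0.6,-0.44,0,0,2],[0,0,0,0,2]]]}}

```text
clock: 21.35
tcp_pos: [0.5092, 0.3045, 0.1551]
eef_rot: [1.0, 0.0, 0.001, -0.001]
contact_force: [-2.3, -1.3, 9.2]
grip_width: 0.0265
finger_force: 59.4
```

```bash
python3 -c "
from h import *
st();disc(cam('wrist'))"
```

```text
tcp [0.5092 0.3045 0.1551] ang 2.147 r 0.0749 Ftan(resist) 2.59 Frad 0.18 Fz 9.2 w 0.0265
marks 7 phase mod .785: 0.3925629316199646
```

Clutch is at about 0.60 and the force has dropped to 2.6 N, so stop here. Open and lift clear.

>>> {"api": "jog_arm", "payload": {"moves": [[[0,0,0,0,3],[0,0,0,0,5],[0,0,0,0,7],[0,0,0,0,7],[0,0,0,0,7],[0,0,-2,0,7],[0,0,-3,0,7],[0,0,-3,0,7],[0,0,-2,0,7],[-3,0,0,0,7],[-2,0,0,0,7],[0,0,0,0,7]]]}}

```text
clock: 22.4
tcp_pos: [0.4556, 0.3042, 0.2532]
eef_rot: [1.0, 0.001, -0.0, -0.0]
contact_force: [0.4, 0.2, -0.9]
grip_width: 0.0701
finger_force: 0.0
```

Run:
```python
from h import *
import pickle
c=cam('wrist');T=cam('top');S=cam('scene');pickle.dump((c,S,T),open('c8.pkl','wb'));disc(c);s=monitor.state();print(s['tcp_pos'],s['eef_rot'],s['joint_positions'],s['contact_force'])
m=cv2.inRange(cv2.cvtColor(c['frame'],cv2.COLOR_RGB2HSV),(12,100,165),(17,255,255))
for ct in cv2.findContours(m,0,2)[0]:
    if cv2.contourArea(ct)>300:
        q,r=cv2.minEnclosingCircle(ct);X=onz(c,q,.202)[:2]-AX;print(q,r,'ang',np.arctan2(X[1],X[0]),np.hypot(*X))
print('knob',blobs(S,(0,0,0),(180,255,60),(265,165,290,215)),blobs(T,(0,0,0),(180,255,75),(238,185,254,215)))
```

```text
marks 7 phase mod .785: 0.10408206275714124
[0.45801657 0.30396253 0.25260045] [9.99999989e-01 2.40817931e-05 1.38303761e-04 3.75797075e-05] [ 4.88347218e-01 -1.11318105e-01  1.85074962e+00 -1.98973537e-04
  1.40195212e+00  2.05912880e+00] [ 0.5097163  -0.22340904 -0.45650866]
(77.5, 248.5) 77.6306381225586 ang 2.122406597684372 0.24914756926201476
(289.5159606933594, 172.36900329589844) 18.635326385498047 ang 2.628253938985576 0.07454129236248382
(167.5, 146.0) 82.43946838378906 ang 1.913092701793774 0.13468157813997306
(30.5, 118.5) 73.16088104248047 ang 1.6762344454475768 0.2292483813494614
knob [(53, [273.0, 177.6])] [(27, [245.4, 205.7])]
```

Clutch is still about 0.6 after a screw run-back of about 0.5 rad. Now the lever: knob at the loading side.

>>> {"api": "jog_arm", "payload": {"moves": [[[0.5,2,0,0,6],[0,3.5,0,0,5],[0,3.6,0,0,5],[0,3.6,0,0,5],[0,3.6,0,0,5],[0,3.6,0,0,5],[0,3.6,0,0,5],[0,3.6,0,0,5],[0,3.6,0,0,5],[0,2.6,0,0,5],[0,1,0,0,5],[0,0,0,-0.121,5]]]}}

```text
clock: 23.55
tcp_pos: [0.4632, -0.0414, 0.2525]
eef_rot: [0.998, 0.059, -0.0, 0.0]
contact_force: [-0.9, 0.8, 0.1]
grip_width: 0.0499
finger_force: 0.0
```

>>> {"api": "jog_arm", "payload": {"moves": [[[0,0,0,-0.121,5],[0,0,0,-0.121,5],[0,0,0,-0.121,5],[0,0,0,-0.121,5],[0,0,0,-0.121,5],[0,0,0,-0.121,5],[0,0,0,-0.121,5],[0,0,0,-0.121,5],[0,0,0,-0.121,5],[0,0,0,-0.121,5],[0,0,0,-0.121,5],[0,0,0,-0.119,5]]]}}

```text
clock: 24.55
tcp_pos: [0.4633, -0.0387, 0.2525]
eef_rot: [0.705, 0.709, -0.0, -0.0]
contact_force: [0.3, -0.7, 0.7]
grip_width: 0.0497
finger_force: 0.0
```

Run:
```python
from h import *
import pickle
c,S,T=pickle.load(open('c8.pkl','rb'))
print(tri(T,(245.4,205.7),S,(273,177.6)))
c=cam('wrist');b=blobs(c,(0,0,0),(180,255,50),(200,120,320,225));print(b)
for x in b[:1]: print(onz(c,x[1],.108))
s=monitor.state();print(s['tcp_pos'],s['eef_rot'])
```

```text
(array([ 0.46708526, -0.04311333,  0.10862163]), np.float64(0.003171542616719586))
[(369, [257.5, 183.3]), (7, [302.0, 172.0]), (3, [285.3, 177.3])]
[ 0.46620907 -0.04238885  0.108     ]
[ 0.46328897 -0.03874156  0.25251194] [ 7.03675795e-01  7.10521109e-01 -3.81824076e-05 -3.55765974e-04]
```

>>> {"api": "jog_arm", "payload": {"moves": [[[-0.4,0.1,2,0,5],[0,0,3,0,5],[0,0,3.5,0,5],[0,0,3,0,5],[0,0,2.5,0,5],[0,0,1.5,0,5],[0,0,0.6,0,5],[0,0,0,0,5],[0,0,0,0,5]]]}}

```text
clock: 25.35
tcp_pos: [0.4645, -0.043, 0.0924]
eef_rot: [0.707, 0.707, 0.0, 0.0]
contact_force: [0.2, -0.7, 0.2]
grip_width: 0.0503
finger_force: 0.0
```

>>> {"api": "jog_arm", "payload": {"moves": [[[0,0.8,0,0,5],[0,1,0,0,5],[0,1,0,0,5],[0,1,0,0,5],[0,1,0,0,5],[0,1,0,0,5],[0,1,0,0,5],[0,1,0,0,5],[0,1,0,0,5],[0,1,0,0,5],[0,1,0,0,5],[0,0.4,0,0,5]]]}}

```text
clock: 26.35
tcp_pos: [0.5773, -0.0431, 0.0917]
eef_rot: [0.707, 0.707, 0.0, 0.0]
contact_force: [-1.0, -0.8, -0.1]
grip_width: 0.05
finger_force: 0.3
```

>>> {"api": "jog_arm", "payload": {"moves": [[[0,0,0,0,5],[0,0,0,0,5]]]}}

```text
clock: 26.52
tcp_pos: [0.5762, -0.043, 0.0918]
eef_rot: [0.707, 0.707, 0.0, 0.0]
contact_force: [-0.3, 1.6, 0.5]
grip_width: 0.05
finger_force: 0.0
```

>>> {"api": "jog_arm", "payload": {"moves": [[[0,-0.8,0,0,5],[0,0,-2,0,5],[0,0,-3,0,5],[0,0,-4,0,5],[0,0,-4,0,5],[0,0,-3,0,5],[0,-3,0,0,5],[0,-4,0,0,5],[0,-4,0,0,5],[0,-3,0,0,5],[0,0,0,0,5],[0,0,0,0,5]]]}}

```text
clock: 27.52
tcp_pos: [0.4264, -0.0429, 0.2519]
eef_rot: [0.707, 0.707, 0.001, 0.001]
contact_force: [-0.2, 1.5, 1.0]
grip_width: 0.0503
finger_force: 0.0
```

Run:
```python
from h import *
T=cam('top');S=cam('scene');c=cam('wrist')
b=blobs(S,(0,0,0),(180,255,60),(265,185,290,220));print(b,proj(S,[.566,-.043,.109]))
cc=[(c,'wrist'),(T,'top')]
disc(c)
im=np.vstack([np.hstack([cv2.resize(x['frame'][y:y+100,u:u+140],(400,286),interpolation=2) for x,u,y in((S,250,160),(T,120,140))]),cv2.resize(c['frame'][0:230],(800,310))])
cv2.imwrite('pics/m9.png',im[:,:,::-1]);print(monitor.state()['tcp_pos'])
```

```text
[(45, [275.7, 205.2])] [[275.35023417 204.43758592]]
marks 0 phase mod .785: None
[ 0.42829512 -0.04311666  0.25202425]
```

View pics/m9.png

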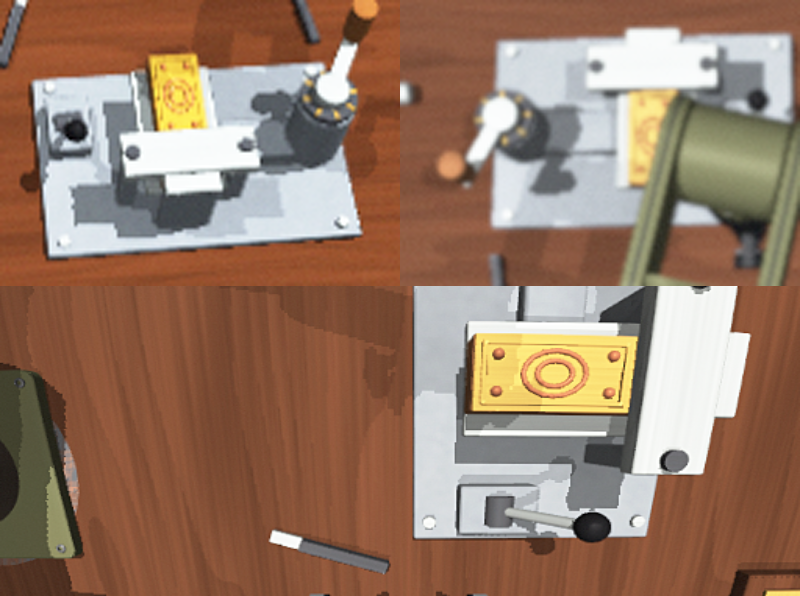

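Picture: the block is straight on the raised platform with its plain end under the bridge. The lever leans to the back stop, with the knob at its locked position, and the gripper touches nothing. Handing in.

```bash
python3 -c "
from h import *
print(manip.hand_in())"
```

```text
the job is handed in; nothing more can be done
None
```

I handed the job in at about 28 s on the clock, with no verdict returned. The long block sits against the back stop, pressed up under the bridge; the clutch is one click in (about 0.6 rad by my estimate), the lock lever is thrown to the back-stop side, and I did not touch the tools or the short block.

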